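Turn the menu book's divider leaf

TASK

The menu book on the packing bench has been left with its stiff, tabbed divider leaf part-way up. Using only the fingertips, without gripping it, gently push the leaf by its tab up and over the spine and press it down until it lies flat on the pages of the other side. Leave the tin, cup, fork and spoon set and spice jar where they stand, and finish with the hand clear.

Things in the scene. Friction and masses are not known exactly. Their poses are not given: they have to be found in the camera images.
- binder: Ring-bound menu book lying open, fixed to the bench: grey base plate 170 (own x) by 262 (own y) by 6 mm, a white page stack each side of the spine (each 156 x 113 mm, reaching 125 mm from the spine, tops 22 mm above the bench). Origin: centre of underside, on the bench. Own x along the spine, z up; the leaf starts on the +y side, must end on the -y side. Place and yaw vary.
- spine (a point): Point on the leaf's hinge axis, mid-length, 24 mm above the bench; its axes are the book's (x along the hinge axis). Three small wire rings stand about the spine, up to 14 mm above it.
- tab (a point): Middle of the white leaf's tab, mid-thickness, 142.5 mm from the hinge axis, 25 mm from mid-spine towards the book's -x. The rigid leaf is 4 mm thick, 160 mm along the spine, and reaches 130 mm from the axis; the tab (60 mm along the spine) goes on to 155 mm, overhanging pages and base. Own x along the spine, y from axis to tab end, z out of the face that looks up at the start.
- leaf (a joint): Leaf angle about the spine, rad: 0 flat on the +y pages, 1.57 upright, 3.14 (its stop) flat on the -y pages; starts between 0.2 and 0.6. The hinge is stiff: the leaf stays at any angle it is left at and does not fall; 1 to 3 N at the tab moves it. Page stacks and stops are rigid.
- tin: Oval aluminium bento tin, closed, 170 (own x) by 100 by 46 mm, loose, beyond the book's +x end about level with the spine. Origin: centre of its underside. Not to be disturbed.
- cup: Pink hard silicone cup, 66 mm across, 36 mm tall, loose, on the bench beyond the book's -y edge, towards its +x end. Origin: centre of its underside. Not to be disturbed.
- cutlery: Yellow plastic fork and spoon clipped side by side, about 160 (own x) by 50 by 9 mm, lying loose on the bench along the book's -y edge, about 40 mm clear of where the tab end comes down. Origin: underside, near the middle. Not to be disturbed.
- jar: Glass spice jar with a black ribbed turning-knob grinder top, 46 mm across, 98 mm tall, loose, standing beyond the book's +x end towards its +y side. Origin: centre of its underside. Not to be disturbed.

How it is judged:
On the way:
1. the leaf has come past the upright (value of joint leaf above 1.75 rad), for 0.1 s.
At the end, for the whole second after the job is handed in: The leaf lies flat on the other side, within 0.07 rad of its stop (tab end within about 10 mm of lying flat), at rest (value of joint leaf above 3.07 rad and velocity of joint leaf between -0.05 and 0.05 rad/s); the robot touches nothing.
It fails at once if the leaf is gripped or forced (over 30 N before it is nearly down, below 2.9 rad), or pressed down hard (over 60 N) ((contact force between the fingers and leaf above 30 N and value of joint leaf below 2.9 rad) or contact force between the fingers and leaf above 60 N).
It fails at once if the leaf is flung (over 4 rad/s) (velocity of joint leaf above 4 rad/s).
It fails at once if the tin or the jar is lifted, tipped or moved over 25 mm (distance of any of tin, jar from where it was at the start of the episode above 0.025 m or angle between any of tin, jar's own z axis and vertical above 0.4 rad).
It fails at once if the cup or the fork and spoon set is lifted, tipped or moved over 25 mm (distance of any of cup, cutlery from where it was at the start of the episode above 0.025 m or angle between any of cup, cutlery's own z axis and vertical above 0.4 rad).
It also fails if it takes over 42 s, if anything falls off the work surface, if the arm or the gripper's body presses on something with over 40 N, if the wrist force passes 120 N, or if a joint passes its speed limit or range.

ROBOT

A 6-joint arm with a two-finger parallel gripper is mounted at the origin on the work surface. World frame = base frame: x ahead of the robot, y to its left, z up, the work surface at z = 0. Lengths are in m, angles in rad, forces in N, time in s.
With the tool pointing down it reaches from about 0.325 to 0.75 m from the base axis. Payload 7.6 kg.
Tool frame: the origin (TCP) lies at the very end of the fingers, on their centre line; the grasp point (between the pads) lies 19 mm behind it (arm.grip_depth is the distance from the TCP to the grasp point, in m); z points along the fingers, y is the direction in which the jaws open and shut (so a half turn about z gives the same grasp; the last joint's range is limited). The gripper opens to 85 mm and grips with 20 to 120 N. Pads are 22 mm wide; open, the fingers measure 114 mm over their backs; the gripper's body (76 mm by 85 mm) begins 54 mm behind the grasp point. The pads swing forward as they close: fully open they stand 13 mm farther back than shut.
Start: joints at [-1.211, 0.052, 1.401, -0, 1.689, -0.07], TCP at [0.219, -0.477, 0.199] pointing down, gripper open.
Joint ranges: [-2.9, 2.9], [-0.91, 2.17], [0.12, 2.37], [-1.06, 4.2], [0.26, 2.73], [-2.93, 2.93]. Speed limits (rad/s): [2.57, 2.57, 3.01, 3.14, 3.14, 3.14].

INTERFACE

Orientations are given as a unit quaternion [x, y, z, w].
In Python, from workcell import sensors, imaging, workorder, spot_in, spot_point, arm gives the robot as it stands.
- The arm moves only by the tool move_arm, never from a script. Its argument "deltas" is a list of rows, each an object of numbers: "rx", "ry", "rz": the turn, a rotation vector about the world's x, y, z in rad; "x", "y", "z": the shift along the world's x, y, z in m; "claw": the closure in counts, from 0 (fully open) to 255 (shut). A call has 1 to 5 rows; each row shifts and turns the commanded pose from where the row before left it; what a row does not reach is not made up. A row lasts 1/12 s, in which the tool goes at most 41.7 mm and 7.16 degrees, less where a joint would pass 70% of its speed; a pose out of reach is approached as far as the arm can. A call with a gripper value outside its range is refused whole. The fingers move at their own pace and stop on an object; "newtons" is the grip in N (left out, the last holds). Time passes only in rows, so rows that do not move let the fingers close. It gives the time, the measured TCP pose, the force and the opening at its end, in the units of the state.
- sensors.get_obs(): the state, without advancing time (a new reading comes with each control period).
- imaging.get_image(name): name is "scene" or "side" or "wrist"; returns the picture (384x512x3 uint8, red, green, blue); there is no depth.
- imaging.camera_model(name): a dict with "mtx" (3x3 intrinsics, pixels), "pose" (4x4, takes a point from camera to world coordinates); the wrist camera has in their place "mount" (4x4, takes a point from camera to tool coordinates, whose origin is the TCP and whose axes are the flange's). Camera axes: x right, y down, z forward; pixel columns grow to the right and rows downward; lengths in m; the calibration is good to about 2 mm. A picture is of the moment at which its call begins: read the wrist's pose just before it. camera_model takes no time and is no camera call.
- workorder.finish_job(): hands the job in, once; it reports no verdict.
Trained networks look in the newest picture that a camera, given by its name, has taken for a name from the list of things; names that differ only in an ending like _2 or _b are one class to them, and where a whole thing is asked for, a point or a joint stands for the part that bears it (a point fixed in the world has none). Each returns a list of dicts, best first, with "score" (0 to 1); they miss things now and then, are a little off and sometimes report something else, mostly with a low value. They report only what shows in the picture. A call takes as long as a camera call.
- spot_in(thing, camera): "uv" ([column, row] in pixels, amid what is visible of it).
- spot_point(thing, camera): "uv" ([column, row] in pixels: a listed point, or the origin of a listed thing).
The state is a dict: "clock": time; "joint_pos": joint angles; "qd": joint speeds; "joint_efforts": joint torques, N m; "eef_pos": TCP position; "eef_rot": TCP orientation; "wrist_force": force on the tool from outside, world axes, zero at the start; "ft_torque": the same for the moment, N m; "grip_width": finger opening in m.
Only numpy, scipy, OpenCV 4.12 (cv2) and the standard library are available. Lean on these libraries where they do the work, as an engineer would, in place of code of your own. Each camera call takes 0.05 s, during which the arm holds its last target. There are 200 camera calls.

## Working session

There is one attempt and no reset: what is moved stays moved. The work goes in short steps, Python scripts to look and compute and a tool call to move; the robot and the scene stay as the last step left them, time stands still between calls to the robot, and variables do not carry over. Pictures are saved under pics/ and viewed, about 8 in all and at most 12, crops included, and the job is handed in when it is done.

Besides the shell and the picture viewer there is one more tool, called after "Request:" as name(argument=value, ...), one argument or row to a line, values as JSON. move_arm: Moves the arm, as the interface text tells. Its arguments: {"type":"object","properties":{"deltas":{"type":"array"},"newtons":{"type":"number"}},"required":["deltas"]}

```bash
mkdir -p pics; cat > h.py <<'E'
from workcell import sensors, imaging, workorder, spot_in, spot_point, arm
import numpy as np, cv2
def ray(cam,uv):
    m=imaging.camera_model(cam); P=np.array(m["pose"]); d=P[:3,:3]@np.linalg.inv(m["mtx"])@np.array([*uv,1.]); return P[:3,3],d/np.linalg.norm(d)
def onz(cam,uv,z):
    o,d=ray(cam,uv); return o+d*(z-o[2])/d[2]
def proj(cam,p):
    m=imaging.camera_model(cam); P=np.linalg.inv(np.array(m["pose"])); q=np.array(m["mtx"])@(P[:3,:3]@p+P[:3,3]); return q[:2]/q[2]
def tri(rs):
    A=sum(np.eye(3)-np.outer(d,d) for o,d in rs); b=sum((np.eye(3)-np.outer(d,d))@o for o,d in rs); return np.linalg.solve(A,b)
E
python3 - <<'E'
from h import *
ims=[]
for c in("scene","side"):
    im=imaging.get_image(c); cv2.imwrite(f"pics/{c}0.png",cv2.cvtColor(im,cv2.COLOR_RGB2BGR))
    print(c,np.round(imaging.camera_model(c)["pose"],2).tolist())
    for t in("spine","tab","binder","tin","cup","cutlery","jar"):
        print(t,[(np.round(r["uv"],1).tolist(),round(r["score"],2)) for r in spot_point(t,c)[:2]])
print(sensors.get_obs())
E
```

```text
scene [[0.65, 0.61, -0.46, 1.0], [0.76, -0.52, 0.38, -0.39], [-0.01, -0.59, -0.8, 0.82], [0.0, 0.0, 0.0, 1.0]]
spine [([232.2, 192.8], 0.69)]
tab [([261.7, 130.0], 0.97)]
binder [([229.6, 202.8], 0.62)]
tin [([285.2, 279.2], 0.88)]
cup [([190.1, 316.8], 0.86)]
cutlery [([140.2, 267.5], 0.64)]
jar [([330.6, 214.2], 0.72)]
side [[-1.0, -0.02, 0.0, 0.56], [-0.02, 0.75, -0.66, 0.56], [0.01, -0.66, -0.75, 0.72], [0.0, 0.0, 0.0, 1.0]]
spine [([264.5, 190.2], 0.72), ([285.1, 206.8], 0.27)]
tab [([283.6, 208.3], 0.87)]
binder [([261.5, 194.8], 0.68), ([193.3, 241.4], 0.37)]
tin [([264.7, 190.3], 0.59), ([187.1, 184.6], 0.56)]
cup [([215.9, 137.9], 0.93)]
cutlery [([263.6, 137.3], 0.76)]
jar [([195.0, 239.4], 0.98)]
{'clock': 0.8, 'joint_pos': array([-1.21132951e+00,  5.22037948e-02,  1.40070497e+00, -1.49043660e-06,
        1.68863856e+00, -7.03140454e-02]), 'qd': array([ 0.00111271, -0.00207214, -0.00024348, -0.00013645, -0.00068959,
       -0.00021708]), 'joint_efforts': array([ 2.49309101e-03, -3.81519306e+01, -3.60288227e+01,  1.56748138e-04,
        1.83651155e-04,  9.43907139e-06]), 'eef_pos': array([ 0.21876944, -0.47725697,  0.19901884]), 'eef_rot': array([9.76999783e-01, 2.13240294e-01, 2.53339616e-06, 2.25372395e-05]), 'wrist_force': array([-0.13673239, -0.10241713, -0.02403686]), 'ft_torque': array([-0.08683345,  0.03194702,  0.00736181]), 'grip_width': 0.08484844767782652}
```

View pics/scene0.png

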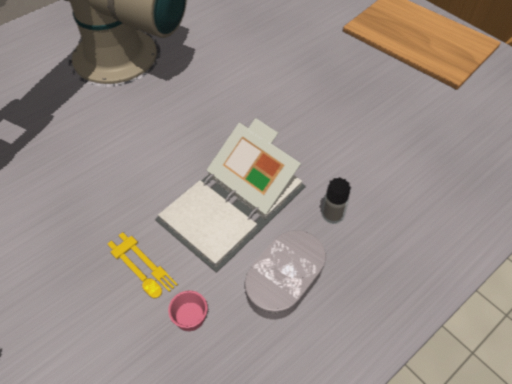

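View pics/side0.png

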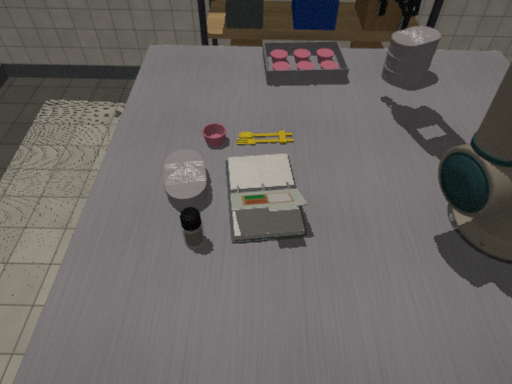

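```bash
python3 - <<'E'
from h import *
sp=[onz("scene",(232.2,192.8),.024),onz("side",(264.5,190.2),.024)]; print("spine",sp)
print("tab",tri([ray("scene",(261.7,130)),ray("side",(283.6,208.3))]))
for c,uv in(("scene",(229.6,202.8)),("side",(261.5,194.8))): print("binder",onz(c,uv,0))
for n,a,b,z in(("tin",(285.2,279.2),(187,184.6),0),("cup",(190,316.8),(216,138),0),("cut",(140.2,267.5),(263.6,137.3),0),("jar",(330.6,214.2),(195,239.4),0)): print(n,onz("scene",a,z).round(3),onz("side",b,z).round(3))
for c in("scene","side"):
    im=cv2.imread(f"pics/{c}0.png"); x0,y0,x1,y1=(150,110,310,270) if c=="scene" else (220,145,310,245)
    cv2.imwrite(f"pics/{c}1.png",cv2.resize(im[y0:y1,x0:x1],None,fx=5 if c=="side" else 3.7,fy=5 if c=="side" else 3.7,interpolation=cv2.INTER_CUBIC))
a=cv2.imread("pics/scene1.png")
E
```

```text
spine [array([ 0.54643386, -0.05733993,  0.024     ]), array([ 0.54966728, -0.06041913,  0.024     ])]
tab [0.50999617 0.05278261 0.09719493]
binder [ 0.54839539 -0.066753    0.        ]
binder [ 0.55650831 -0.0665136   0.        ]
tin [ 0.744 -0.096  0.   ] [ 0.744 -0.096  0.   ]
cup [ 0.689 -0.268  0.   ] [ 0.686 -0.275  0.   ]
cut [ 0.553 -0.282  0.   ] [ 0.553 -0.282  0.   ]
jar [0.699 0.068 0.   ] [0.703 0.069 0.   ]
```

View pics/scene1.png

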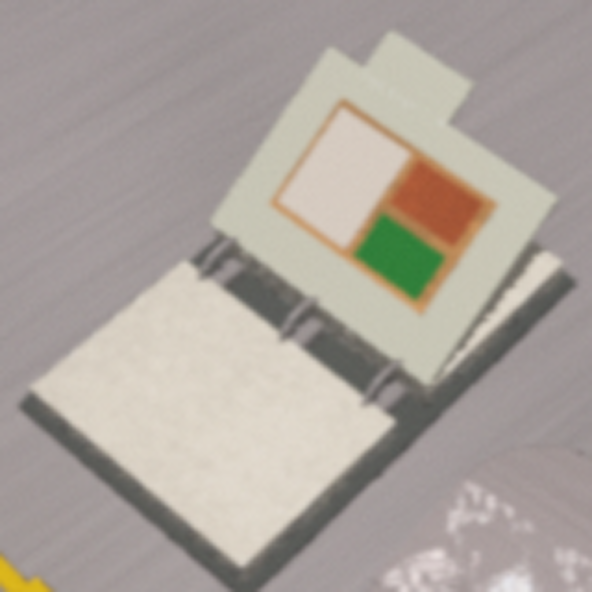

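View pics/side1.png

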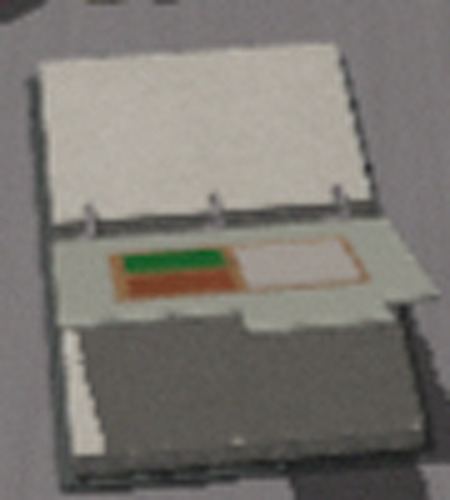

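```bash
cat >> h.py <<'E'
def frame(x,y,yaw,th):
    c,s=np.cos(yaw),np.sin(yaw); R=np.array([[c,-s,0],[s,c,0],[0,0,1]])
    B=lambda p:R@np.array(p)+[x,y,0]
    L=lambda u,r,n=0:B([u,r*np.cos(th)-n*np.sin(th),.024+r*np.sin(th)+n*np.cos(th)])
    return B,L
E
python3 - <<'E'
from h import *
from scipy.optimize import least_squares
def pts(p):
    B,L=frame(*p)
    return [("scene",(158.1,214.9),B([-.078,-.125,.022])),("scene",(215.7,263.2),B([.078,-.125,.022])),("scene",(256.2,224.1),B([.078,-.012,.022])),("scene",(200.8,181.6),B([-.078,-.012,.022])),
    ("side",(228,157.4),B([.078,-.125,.022])),("side",(287.6,153.6),B([-.078,-.125,.022])),("side",(229.4,190),B([.078,-.012,.022])),("side",(294,186),B([-.078,-.012,.022])),
    ("scene",(240,123),L(-.08,.13)),("scene",(300,163.5),L(.08,.13)),("scene",(254.9,118.6),L(-.055,.155)),("scene",(277.6,132.4),L(.005,.155)),
    ("side",(232.4,210),L(.08,.13)),("side",(307.6,204.4),L(-.08,.13)),("side",(270,211.6),L(.005,.155)),("side",(299.4,208.6),L(-.055,.155)),
    ("scene",(261.7,130),L(-.025,.1425)),("side",(283.6,208.3),L(-.025,.1425))]
f=lambda p:np.concatenate([proj(c,q)-uv for c,uv,q in pts(p)])
r=least_squares(f,[.55,-.06,0,.5],loss="soft_l1"); print(r.x.round(4)); print(r.fun.reshape(-1,2).round(1).tolist())
B,L=frame(*r.x); print("tab",L(-.025,.1425))
for th in(r.x[3],.8,1.2,1.57,2,2.4,2.8,3.1416): print(th,frame(*r.x[:3],th)[1](-.025,.1425).round(3))
from scipy.spatial.transform import Rotation as R
print(R.from_quat(sensors.get_obs()["eef_rot"]).as_matrix().round(3)); print(np.round(imaging.camera_model("wrist")["mount"],3)); print([a for a in dir(arm) if a[0]!="_"])
E
```

```text
[ 0.5526 -0.0639  0.1331  0.5446]
[[-0.4, -0.2], [-0.1, 0.2], [1.0, -0.7], [-1.3, -1.9], [-0.5, -0.9], [-1.0, -1.5], [1.2, -1.4], [0.3, -2.6], [-0.8, -0.8], [1.3, -0.3], [0.6, -0.6], [0.9, 0.4], [-0.0, 0.3], [0.8, -0.6], [-0.1, -0.3], [-0.3, 0.2], [1.6, 0.5], [-0.1, -0.3]]
tab [0.51163355 0.05359108 0.09781975]
0.5445500857779693 [0.512 0.054 0.098]
0.8 [0.515 0.031 0.126]
1.2 [ 0.521 -0.016  0.157]
1.57 [ 0.528 -0.067  0.166]
2 [ 0.536 -0.126  0.154]
2.4 [ 0.542 -0.171  0.12 ]
2.8 [ 0.546 -0.2    0.072]
3.1416 [ 0.547 -0.208  0.024]
[[ 0.909  0.417  0.   ]
 [ 0.417 -0.909 -0.   ]
 [-0.     0.    -1.   ]]
[[ 0.001 -0.966 -0.258  0.065]
 [ 1.     0.001 -0.    -0.   ]
 [ 0.001 -0.258  0.966 -0.176]
 [ 0.     0.     0.     1.   ]]
['IKError', 'grip_depth']
```

Request:
move_arm(
  deltas=[
    {"x":0.0158,"y":0.033,"z":0.014,"rz":-0.099,"claw":255},
    {"x":0.0158,"y":0.033,"z":0.014,"rz":-0.099,"claw":255},
    {"x":0.0158,"y":0.033,"z":0.014,"rz":-0.099,"claw":255},
    {"x":0.0158,"y":0.033,"z":0.014,"claw":255},
    {"x":0.0158,"y":0.033,"z":0.014,"claw":255},
  ],
  newtons=20,
)

```text
validation failed for argument at $.de...
```

Request:
move_arm(
  deltas=[
    {"x":0.0158,"y":0.033,"rx":-0.111,"ry":-0.0149,"claw":255},
    {"x":0.0158,"y":0.033,"rx":-0.111,"ry":-0.0149,"claw":255},
    {"x":0.0158,"y":0.033,"rx":-0.111,"ry":-0.0149,"claw":255},
    {"x":0.0158,"y":0.033,"rx":-0.111,"ry":-0.0149,"claw":255},
    {"x":0.0158,"y":0.033,"rx":-0.111,"ry":-0.0149,"claw":255},
  ],
)

```text
validation failed for argument at $.de...
```

Request:
move_arm(
  deltas=[
    {"x":0.0158,"y":0.033,"rx":-0.111,"ry":-0.0149,"claw":255},
    {"x":0.0158,"y":0.033,"rx":-0.111,"ry":-0.0149,"claw":255},
    {"x":0.0158,"y":0.033,"claw":255},
    {"x":0.0158,"y":0.033,"claw":255},
    {"x":0.0158,"y":0.033,"claw":255},
  ],
)

```text
validation failed for argument at $.de...
```

Request:
move_arm(
  deltas=[
    {"x":0.0158,"y":0.033},
    {"x":0.0158,"y":0.033},
    {"x":0.0157,"y":0.033},
    {"z":0},
    {"z":0},
  ],
)

```text
validation failed for argument at $.de...
```

Request:
move_arm(
  deltas=[
    {"rx":0.0,"ry":0.0,"rz":-0.099,"x":0.0158,"y":0.033,"z":0.014,"claw":255},
  ],
  newtons=20,
)

```text
clock: 0.88
eef_pos: [0.2323, -0.4456, 0.2091]
eef_rot: [0.987, 0.163, -0.001, -0.003]
wrist_force: [1.1, -0.4, 0.4]
grip_width: 0.0758
```

Request:
move_arm(
  deltas=[
    {"rx":0,"ry":0,"rz":-0.099,"x":0.0158,"y":0.033,"z":0.014,"claw":255},
    {"rx":0,"ry":0,"rz":-0.099,"x":0.0158,"y":0.033,"z":0.014,"claw":255},
    {"rx":0,"ry":0,"rz":0,"x":0.0158,"y":0.033,"z":0.014,"claw":255},
    {"rx":0,"ry":0,"rz":0,"x":0.0158,"y":0.033,"z":0.014,"claw":255},
    {"rx":-0.111,"ry":-0.0149,"rz":0,"x":0.0158,"y":0.033,"z":0,"claw":255},
  ],
)

```text
clock: 1.3
eef_pos: [0.3144, -0.2798, 0.2709]
eef_rot: [0.996, 0.065, 0.005, 0.057]
wrist_force: [2.1, 1.0, 1.1]
grip_width: 0.0122
```

Request:
move_arm(
  deltas=[
    {"rx":-0.111,"ry":-0.0149,"rz":0,"x":0.0158,"y":0.033,"z":0,"claw":255},
    {"rx":-0.111,"ry":-0.0149,"rz":0,"x":0.0158,"y":0.033,"z":0,"claw":255},
    {"rx":-0.111,"ry":-0.0149,"rz":0,"x":0.0158,"y":0.033,"z":0,"claw":255},
    {"rx":-0.111,"ry":-0.0149,"rz":0,"x":0.0158,"y":0.033,"z":0,"claw":255},
    {"rx":-0.111,"ry":-0.0149,"rz":0,"x":0.0158,"y":0.033,"z":0,"claw":255},
  ],
)

```text
clock: 1.72
eef_pos: [0.3813, -0.1381, 0.2691]
eef_rot: [0.955, 0.062, 0.016, 0.29]
wrist_force: [-0.1, -0.2, -1.1]
grip_width: -0.0001
```

Request:
move_arm(
  deltas=[
    {"rx":-0.111,"ry":-0.0149,"rz":0,"x":0.0158,"y":0.033,"z":0,"claw":255},
    {"rx":0,"ry":0,"rz":0,"x":0.0158,"y":0.033,"z":0,"claw":255},
    {"rx":0,"ry":0,"rz":0,"x":0.0158,"y":0.033,"z":0,"claw":255},
    {"rx":0,"ry":0,"rz":0,"x":0.0158,"y":0.033,"z":0,"claw":255},
    {"rx":0,"ry":0,"rz":0,"x":0.0158,"y":0.033,"z":0,"claw":255},
  ],
)

```text
clock: 2.13
eef_pos: [0.4592, 0.0253, 0.2674]
eef_rot: [0.939, 0.062, 0.017, 0.337]
wrist_force: [0.6, -0.7, 0.2]
grip_width: -0.0002
```

Request:
move_arm(
  deltas=[
    {"rx":0,"ry":0,"rz":0,"x":0.0158,"y":0.033,"z":0,"claw":255},
    {"rx":0,"ry":0,"rz":0,"x":0.0157,"y":0.033,"z":0,"claw":255},
    {"rx":0,"ry":0,"rz":0,"x":0,"y":0,"z":0,"claw":255},
    {"rx":0,"ry":0,"rz":0,"x":0,"y":0,"z":0,"claw":255},
  ],
)

```text
clock: 2.47
eef_pos: [0.4907, 0.0903, 0.2661]
eef_rot: [0.939, 0.062, 0.015, 0.337]
wrist_force: [-0.3, -0.7, 0.3]
grip_width: 0.0002
```

Request:
move_arm(
  deltas=[
    {"rx":-0.097,"ry":-0.013,"rz":0,"x":0.0025,"y":0.027,"z":-0.01,"claw":255},
    {"rx":0,"ry":0,"rz":0,"x":0.0025,"y":0.005,"z":-0.037,"claw":255},
    {"rx":0,"ry":0,"rz":0,"x":0.0025,"y":0,"z":-0.036,"claw":255},
    {"rx":0,"ry":0,"rz":0,"x":0.0025,"y":0,"z":-0.036,"claw":255},
    {"rx":0,"ry":0,"rz":0,"x":0.0025,"y":0,"z":-0.03,"claw":255},
  ],
)

```text
clock: 2.88
eef_pos: [0.502, 0.1199, 0.1168]
eef_rot: [0.922, 0.059, 0.019, 0.382]
wrist_force: [0.2, 0.1, 0.6]
grip_width: -0.0001
```

```bash
python3 - <<'E'
from h import *
o=sensors.get_obs();print(o["eef_pos"].round(4),o["eef_rot"].round(3))
a=imaging.get_image("scene")[60:260,130:370]; b=imaging.get_image("side")[110:260,200:400]
a=cv2.resize(a,(480,400),interpolation=2); b=cv2.resize(b,(533,400),interpolation=2)
cv2.imwrite("pics/p2.png",cv2.cvtColor(np.hstack([a,b])[:, :],cv2.COLOR_RGB2BGR)[:,:1013] if 0 else cv2.resize(cv2.cvtColor(np.hstack([a,b]),cv2.COLOR_RGB2BGR),(800,316)))
E
```

```text
[0.502  0.1199 0.1168] [0.922 0.059 0.019 0.382]
```

View pics/p2.png

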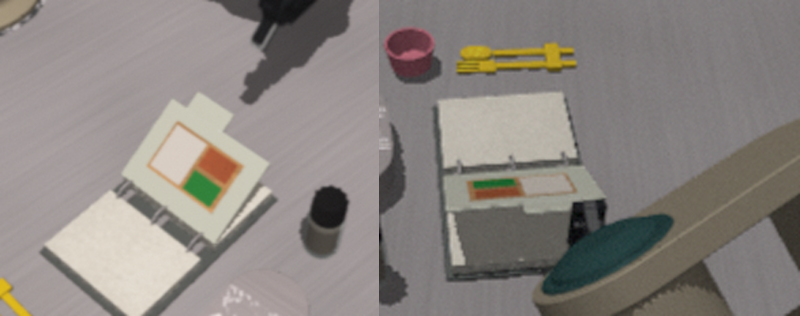

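```bash
cat > plan.py <<'E'
from h import *
P=(.5526,-.0639,.1331); h=.012
def tip(th):
    al=.785 if th<2.356 else max(np.pi-th,0)
    Lf=frame(*P,th)[1]
    up=frame(*P,0)[0]([0,-np.cos(al),np.sin(al)])-frame(*P,0)[0]([0,0,0])
    r=.146 if th<2.356 else .146+.004*(th-2.356)/.785
    return Lf(-.025,r,-.002)-h*up, al
if __name__=="__main__":
    p=np.array([.502,.1199,.1168]);a=.785
    for q in [frame(*P,0)[0]([-.025,.144,.0745])]: print("pre",(q-p).round(4)); p=q
    for th in np.r_[.545,np.linspace(.545,3.14,31)[1:]]:
        q,al=tip(th); print(round(th,2),(q-p).round(4),"tip",q.round(3),"tilt",round(a-al,3)); p=q;a=al
E
python3 plan.py
```

```text
pre [ 0.0067 -0.0444 -0.0423]
0.55 [ 0.0013 -0.0095  0.015 ] tip [0.51  0.066 0.089] tilt 0.0
0.63 [ 0.0009 -0.0068  0.0106] tip [0.511 0.059 0.1  ] tilt 0.0
0.72 [ 0.001  -0.0077  0.01  ] tip [0.512 0.051 0.11 ] tilt 0.0
0.8 [ 0.0011 -0.0085  0.0093] tip [0.513 0.043 0.119] tilt 0.0
0.89 [ 0.0012 -0.0093  0.0085] tip [0.514 0.034 0.128] tilt 0.0
0.98 [ 0.0013 -0.01    0.0076] tip [0.516 0.024 0.135] tilt 0.0
1.06 [ 0.0014 -0.0106  0.0067] tip [0.517 0.013 0.142] tilt 0.0
1.15 [ 0.0015 -0.0111  0.0058] tip [0.519 0.002 0.148] tilt 0.0
1.24 [ 0.0015 -0.0116  0.0048] tip [ 0.52  -0.01   0.153] tilt 0.0
1.32 [ 0.0016 -0.0119  0.0038] tip [ 0.522 -0.021  0.157] tilt 0.0
1.41 [ 0.0016 -0.0122  0.0027] tip [ 0.523 -0.034  0.159] tilt 0.0
1.5 [ 0.0017 -0.0124  0.0017] tip [ 0.525 -0.046  0.161] tilt 0.0
1.58 [ 0.0017 -0.0125  0.0006] tip [ 0.527 -0.059  0.162] tilt 0.0
1.67 [ 0.0017 -0.0125 -0.0005] tip [ 0.528 -0.071  0.161] tilt 0.0
1.76 [ 0.0017 -0.0124 -0.0016] tip [ 0.53  -0.084  0.159] tilt 0.0
1.84 [ 0.0016 -0.0122 -0.0027] tip [ 0.532 -0.096  0.157] tilt 0.0
1.93 [ 0.0016 -0.012  -0
[... 296 characters left out ...]
128] tilt 0.0
2.36 [ 0.0012 -0.0093 -0.0084] tip [ 0.54 -0.16  0.12] tilt 0.005
2.45 [ 0.0011 -0.0082 -0.0082] tip [ 0.541 -0.168  0.112] tilt 0.087
2.53 [ 0.001  -0.0075 -0.0089] tip [ 0.542 -0.176  0.103] tilt 0.087
2.62 [ 0.0009 -0.0067 -0.0095] tip [ 0.543 -0.183  0.093] tilt 0.086
2.71 [ 0.0008 -0.0059 -0.0101] tip [ 0.544 -0.188  0.083] tilt 0.087
2.79 [ 0.0007 -0.005  -0.0106] tip [ 0.545 -0.193  0.072] tilt 0.087
2.88 [ 0.0005 -0.0041 -0.0111] tip [ 0.545 -0.198  0.061] tilt 0.087
2.97 [ 0.0004 -0.0031 -0.0114] tip [ 0.546 -0.201  0.05 ] tilt 0.087
3.05 [ 0.0003 -0.0021 -0.0117] tip [ 0.546 -0.203  0.038] tilt 0.087
3.14 [ 0.0002 -0.0011 -0.0119] tip [ 0.546 -0.204  0.026] tilt 0.087
```

Request:
move_arm(
  deltas=[
    {"rx":0,"ry":0,"rz":0,"x":0.0034,"y":-0.022,"z":-0.021,"claw":255},
    {"rx":0,"ry":0,"rz":0,"x":0.0034,"y":-0.022,"z":-0.021,"claw":255},
    {"rx":0,"ry":0,"rz":0,"x":0.0006,"y":-0.005,"z":0.0075,"claw":255},
    {"rx":0,"ry":0,"rz":0,"x":0.0006,"y":-0.005,"z":0.0075,"claw":255},
    {"rx":0,"ry":0,"rz":0,"x":0,"y":0,"z":0,"claw":255},
  ],
)

```text
clock: 3.4
eef_pos: [0.5126, 0.0669, 0.0965]
eef_rot: [0.922, 0.058, 0.022, 0.382]
wrist_force: [0.6, 0.8, 0.2]
grip_width: -0.0004
```

Request:
move_arm(
  deltas=[
    {"rx":0,"ry":0,"rz":0,"x":0.0009,"y":-0.0068,"z":0.0106,"claw":255},
    {"rx":0,"ry":0,"rz":0,"x":0.001,"y":-0.0077,"z":0.01,"claw":255},
  ],
)

```text
clock: 3.57
eef_pos: [0.5133, 0.053, 0.1145]
eef_rot: [0.922, 0.06, 0.021, 0.382]
wrist_force: [-0.7, 0.9, 0.4]
grip_width: 0.0003
```

Request:
move_arm(
  deltas=[
    {"rx":0,"ry":0,"rz":0,"x":0.001,"y":-0.009,"z":0.007,"claw":255},
    {"rx":0,"ry":0,"rz":0,"x":0.001,"y":-0.009,"z":0.007,"claw":255},
    {"rx":0,"ry":0,"rz":0,"x":0.001,"y":-0.01,"z":0.007,"claw":255},
  ],
)

```text
clock: 3.82
eef_pos: [0.5159, 0.0238, 0.1343]
eef_rot: [0.922, 0.06, 0.02, 0.382]
wrist_force: [1.5, -0.5, -0.1]
grip_width: -0.0002
```

```bash
python3 - <<'E'
from h import *
a=imaging.get_image("scene")[60:260,130:370]; b=imaging.get_image("side")[110:260,200:400]
a=cv2.resize(a,(480,400),interpolation=2); b=cv2.resize(b,(533,400),interpolation=2)
cv2.imwrite("pics/p3.png",cv2.resize(cv2.cvtColor(np.hstack([a,b]),cv2.COLOR_RGB2BGR),(800,316)))
print(sensors.get_obs()["wrist_force"])
E
```

```text
[ 0.86682918  0.34671389 -0.56439674]
```

View pics/p3.png

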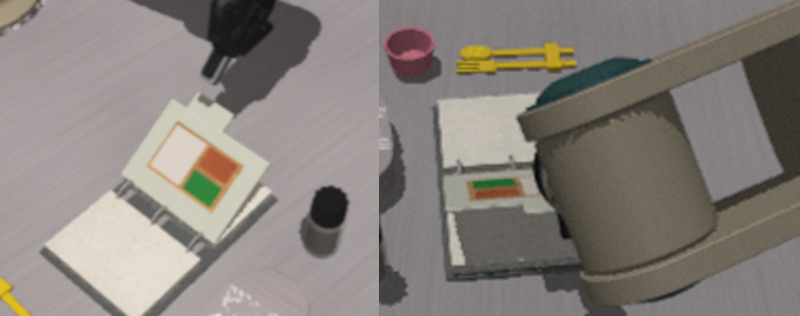

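```bash
python3 - <<'E'
from h import *
from scipy.spatial.transform import Rotation as R
o=sensors.get_obs(); M=R.from_quat(o["eef_rot"]).as_matrix(); t=o["eef_pos"]; print(t,M.round(2).tolist())
im=cv2.cvtColor(imaging.get_image("scene"),cv2.COLOR_RGB2BGR)[50:250,150:350].copy(); s=3.0; im=cv2.resize(im,None,fx=s,fy=s,interpolation=2)
def pt(p,c): u=(proj("scene",p)-[150,50])*s; cv2.circle(im,tuple(int(v) for v in u),2,c,-1)
for d in(0,-.02,-.05): pt(t+M[:,2]*d,(0,0,255))
B,L=frame(.5526,-.0639,.1331,.5446)
for u,r in((-.08,.13),(.08,.13),(-.055,.155),(.005,.155),(-.08,.0),(.08,.0),(-.055,.13),(.005,.13)): pt(L(u,r),(255,0,0))
cv2.imwrite("pics/p4.png",im)
w=cv2.cvtColor(imaging.get_image("wrist"),cv2.COLOR_RGB2BGR); cv2.imwrite("pics/w4.png",w)
E
```

```text
[0.51615588 0.02321012 0.13471648] [[0.99, 0.09, 0.08], [0.12, -0.7, -0.7], [-0.01, 0.71, -0.71]]
```

View pics/p4.png

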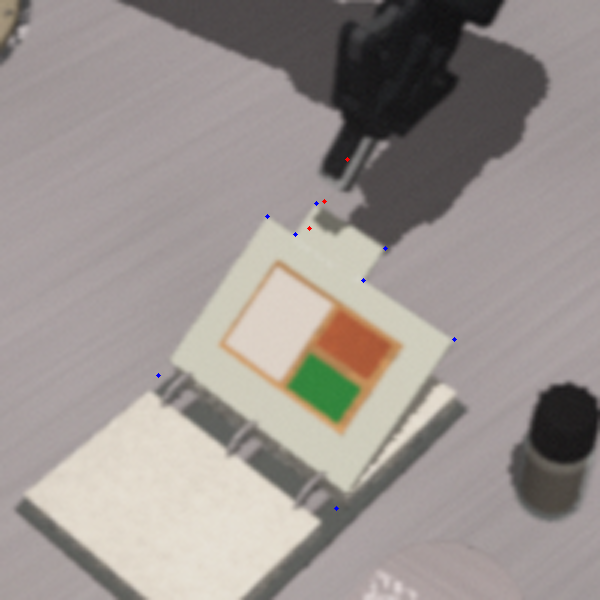

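View pics/w4.png

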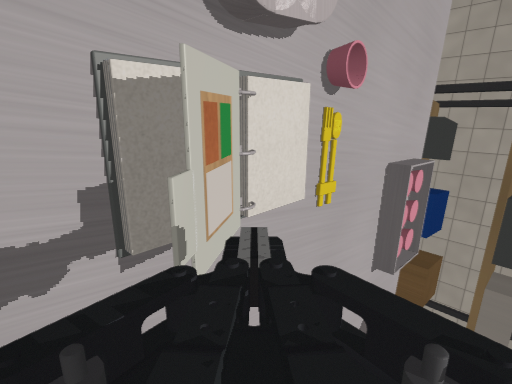

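```bash
python3 - <<'E'
from h import *
m=imaging.camera_model("wrist"); K=np.array(m["mtx"]); T=np.linalg.inv(np.array(m["mount"])); print(K.round(1).tolist())
w=cv2.imread("pics/w4.png")
c=cv2.resize(w[180:290,190:320],None,fx=4,fy=4,interpolation=cv2.INTER_CUBIC)
for d in(0,-.02,-.04):
  for x,col in((-.011,(0,255,255)),(0,(0,0,255)),(.011,(255,0,255))):
    q=K@(T[:3,:3]@[x,0,d]+T[:3,3]); u=q[:2]/q[2]; print(d,x,u.round(0)); cv2.circle(c,tuple(int(v) for v in (u-[190,180])*4),3,col,-1)
s=cv2.cvtColor(imaging.get_image("scene"),cv2.COLOR_RGB2BGR)
d=cv2.resize(s[80:145,235:300],None,fx=6.77,fy=6.77,interpolation=cv2.INTER_CUBIC)[:440]
c=c[:440]
cv2.imwrite("pics/p5.png",cv2.resize(np.hstack([c,d]),(800,366)))
E
```

```text
[[294.7, 0.0, 253.7], [0.0, 294.7, 193.6], [0.0, 0.0, 1.0]]
0 -0.011 [253. 238.]
0 0 [253. 222.]
0 0.011 [253. 205.]
-0.02 -0.011 [253. 252.]
-0.02 0 [253. 234.]
-0.02 0.011 [253. 216.]
-0.04 -0.011 [253. 269.]
-0.04 0 [253. 249.]
-0.04 0.011 [253. 229.]
```

View pics/p5.png

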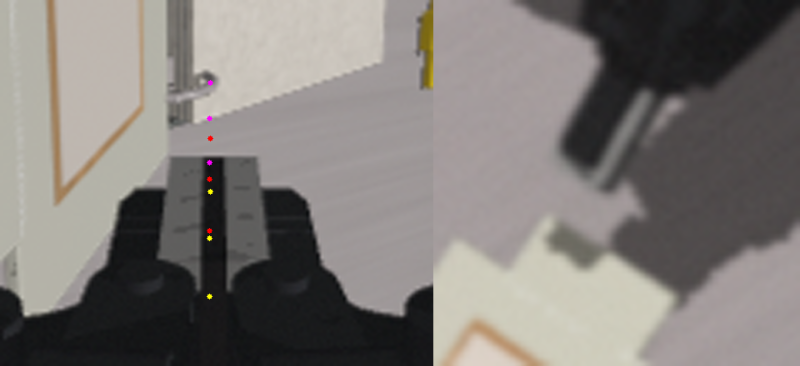

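```bash
cat > plan.py <<'E'
from h import *
P=(.5526,-.0639,.1331); h=.009; off=.034
B0=frame(*P,0)[0]; V=lambda v:B0(v)-B0([0,0,0])
def tip(th):
    al=.785 if th<2.356 else max(np.pi-th,0)
    r=.146 if th<2.356 else .146+.002*(th-2.356)/.785
    return frame(*P,th)[1](-.025,r,-.002)-h*V([0,-np.cos(al),np.sin(al)])+off*V([0,-np.sin(al),-np.cos(al)]), al
if __name__=="__main__":
    p=sensors.get_obs()["eef_pos"];a=.785
    for y,z in((.195,.125),(.195,.0745),(.144,.0745)): q=B0([-.025,y,z])+off*V([0,-.7071,-.7071]); print("pre",(q-p).round(4),q.round(3)); p=q
    for th in np.r_[.545,np.linspace(.545,3.14,31)[1:]]:
        q,al=tip(th); print(round(th,2),(q-p).round(4),"tcp",q.round(3),"tilt",round(a-al,3)); p=q;a=al
E
python3 plan.py
```

```text
pre [-0.0103  0.0778 -0.0317] [0.505 0.102 0.101]
pre [ 0.      0.     -0.0505] [0.505 0.102 0.05 ]
pre [ 0.0068 -0.0505  0.    ] [0.512 0.052 0.05 ]
0.55 [ 0.0016 -0.0116  0.0171] tcp [0.513 0.04  0.068] tilt 0.0
0.63 [ 0.0009 -0.0068  0.0106] tcp [0.514 0.033 0.078] tilt 0.0
0.72 [ 0.001  -0.0077  0.01  ] tcp [0.515 0.026 0.088] tilt 0.0
0.8 [ 0.0011 -0.0085  0.0093] tcp [0.517 0.017 0.097] tilt 0.0
0.89 [ 0.0012 -0.0093  0.0085] tcp [0.518 0.008 0.106] tilt 0.0
0.98 [ 0.0013 -0.01    0.0076] tcp [ 0.519 -0.002  0.114] tilt 0.0
1.06 [ 0.0014 -0.0106  0.0067] tcp [ 0.521 -0.013  0.12 ] tilt 0.0
1.15 [ 0.0015 -0.0111  0.0058] tcp [ 0.522 -0.024  0.126] tilt 0.0
1.24 [ 0.0015 -0.0116  0.0048] tcp [ 0.524 -0.035  0.131] tilt 0.0
1.32 [ 0.0016 -0.0119  0.0038] tcp [ 0.525 -0.047  0.135] tilt 0.0
1.41 [ 0.0016 -0.0122  0.0027] tcp [ 0.527 -0.06   0.137] tilt 0.0
1.5 [ 0.0017 -0.0124  0.0017] tcp [ 0.528 -0.072  0.139] tilt 0.0
1.58 [ 0.0017 -0.0125  0.0006] tcp [ 0.53  -0.085  0.14 ] tilt 0.0
1.67 [ 0.0017 -0.0125 -0.0005] tcp [ 0.532 -0.097  0.139] tilt 0.0
1.76 [ 0.0017 -0.0124 -0.0016
[... 428 characters left out ...]
] tilt 0.0
2.36 [ 0.0012 -0.0092 -0.0085] tcp [ 0.544 -0.186  0.098] tilt 0.005
2.45 [ 0.0008 -0.006  -0.0105] tcp [ 0.545 -0.192  0.087] tilt 0.087
2.53 [ 0.0007 -0.0051 -0.011 ] tcp [ 0.545 -0.197  0.076] tilt 0.087
2.62 [ 0.0006 -0.0042 -0.0114] tcp [ 0.546 -0.201  0.065] tilt 0.086
2.71 [ 0.0004 -0.0032 -0.0118] tcp [ 0.546 -0.205  0.053] tilt 0.087
2.79 [ 0.0003 -0.0022 -0.012 ] tcp [ 0.547 -0.207  0.041] tilt 0.087
2.88 [ 0.0002 -0.0011 -0.0122] tcp [ 0.547 -0.208  0.029] tilt 0.087
2.97 [ 0.     -0.0001 -0.0122] tcp [ 0.547 -0.208  0.017] tilt 0.087
3.05 [-0.0001  0.0009 -0.0122] tcp [ 0.547 -0.207  0.004] tilt 0.087
3.14 [-0.0003  0.002  -0.0121] tcp [ 0.546 -0.205 -0.008] tilt 0.087
```

Request:
move_arm(
  deltas=[
    {"rx":0,"ry":0,"rz":0,"x":-0.0035,"y":0.03,"z":0,"claw":255},
    {"rx":0,"ry":0,"rz":0,"x":-0.0034,"y":0.03,"z":0,"claw":255},
    {"rx":0,"ry":0,"rz":0,"x":-0.0034,"y":0.018,"z":-0.028,"claw":255},
    {"rx":0,"ry":0,"rz":0,"x":0,"y":0,"z":-0.028,"claw":255},
    {"rx":0,"ry":0,"rz":0,"x":0,"y":0,"z":-0.028,"claw":255},
  ],
)

```text
clock: 4.48
eef_pos: [0.5052, 0.1042, 0.0475]
eef_rot: [0.922, 0.061, 0.02, 0.382]
wrist_force: [0.1, 0.6, -0.2]
grip_width: -0.0001
```

Request:
move_arm(
  deltas=[
    {"rx":0,"ry":0,"rz":0,"x":0.0034,"y":-0.025,"z":0,"claw":255},
    {"rx":0,"ry":0,"rz":0,"x":0.0034,"y":-0.025,"z":0,"claw":255},
    {"rx":0,"ry":0,"rz":0,"x":0,"y":0,"z":0,"claw":255},
  ],
)

```text
clock: 4.73
eef_pos: [0.5113, 0.0497, 0.0476]
eef_rot: [0.921, 0.059, 0.017, 0.384]
wrist_force: [0.2, -0.7, 0.4]
grip_width: -0.0001
```

Request:
move_arm(
  deltas=[
    {"rx":0,"ry":0,"rz":0,"x":0.0008,"y":-0.0058,"z":0.0085,"claw":255},
    {"rx":0,"ry":0,"rz":0,"x":0.0008,"y":-0.0058,"z":0.0086,"claw":255},
    {"rx":0,"ry":0,"rz":0,"x":0.0009,"y":-0.0068,"z":0.0106,"claw":255},
    {"rx":0,"ry":0,"rz":0,"x":0.001,"y":-0.0077,"z":0.01,"claw":255},
  ],
)

```text
clock: 5.07
eef_pos: [0.5159, 0.0267, 0.0881]
eef_rot: [0.922, 0.06, 0.02, 0.382]
wrist_force: [-0.0, 1.3, -1.9]
grip_width: -0.0002
```

Request:
move_arm(
  deltas=[
    {"rx":0,"ry":0,"rz":0,"x":0.0011,"y":-0.0085,"z":0.0093,"claw":255},
    {"rx":0,"ry":0,"rz":0,"x":0.0012,"y":-0.0093,"z":0.0085,"claw":255},
  ],
)

```text
clock: 5.23
eef_pos: [0.5184, 0.0083, 0.1061]
eef_rot: [0.922, 0.06, 0.02, 0.382]
wrist_force: [0.8, 1.1, -1.0]
grip_width: -0.0
```

```bash
cat > st.py <<'E'
from h import *
from scipy.optimize import minimize_scalar
from plan import P
for c in("scene","side"):
    im=imaging.get_image(c); cv2.imwrite(f"pics/last_{c}.png",cv2.cvtColor(im,cv2.COLOR_RGB2BGR))
    for r in spot_point("tab",c)[:1]:
        T=np.linspace(0,3.2,641); e=[np.linalg.norm(proj(c,frame(*P,t)[1](-.025,.1425))-r["uv"]) for t in T]; i=int(np.argmin(e)); print(c,np.round(r["uv"],1),round(r["score"],2),"theta",T[i].round(2),"err px",round(e[i],1))
o=sensors.get_obs(); print(o["clock"],o["eef_pos"].round(4),o["wrist_force"].round(1))
E
python3 st.py
```

```text
scene [247.3 127.5] 0.72 theta 1.02 err px 0.4
side [281.3 180.2] 0.49 theta 0.95 err px 0.4
5.4333 [0.5181 0.0083 0.1051] [ 1.  -0.2 -0.5]
```

Request:
move_arm(
  deltas=[
    {"rx":0,"ry":0,"rz":0,"x":0.0013,"y":-0.01,"z":0.0076,"claw":255},
    {"rx":0,"ry":0,"rz":0,"x":0.0014,"y":-0.0106,"z":0.0067,"claw":255},
    {"rx":0,"ry":0,"rz":0,"x":0.0015,"y":-0.0111,"z":0.0058,"claw":255},
    {"rx":0,"ry":0,"rz":0,"x":0.0015,"y":-0.0116,"z":0.0048,"claw":255},
    {"rx":0,"ry":0,"rz":0,"x":0.0016,"y":-0.0119,"z":0.0038,"claw":255},
  ],
)

```text
clock: 5.85
eef_pos: [0.5254, -0.0479, 0.134]
eef_rot: [0.922, 0.059, 0.019, 0.382]
wrist_force: [-0.1, 0.7, -1.6]
grip_width: -0.0004
```

Request:
move_arm(
  deltas=[
    {"rx":0,"ry":0,"rz":0,"x":0.0016,"y":-0.0122,"z":0.0027,"claw":255},
    {"rx":0,"ry":0,"rz":0,"x":0.0017,"y":-0.0124,"z":0.0017,"claw":255},
    {"rx":0,"ry":0,"rz":0,"x":0.0017,"y":-0.0125,"z":0.0006,"claw":255},
    {"rx":0,"ry":0,"rz":0,"x":0.0017,"y":-0.0125,"z":-0.0005,"claw":255},
    {"rx":0,"ry":0,"rz":0,"x":0.0017,"y":-0.0124,"z":-0.0016,"claw":255},
  ],
)

```text
clock: 6.27
eef_pos: [0.5338, -0.11, 0.1363]
eef_rot: [0.922, 0.059, 0.019, 0.383]
wrist_force: [-1.0, 1.8, 0.0]
grip_width: 0.0004
```

```bash
python3 st.py
```

```text
scene [205.  152.4] 0.68 theta 1.79 err px 1.6
side [273.5 135.5] 0.78 theta 1.8 err px 0.6
6.4667 [ 0.5336 -0.109   0.136 ] [0.4 0.1 0.4]
```

Leaf is at about 1.8 rad, tracking the plan.

Request:
move_arm(
  deltas=[
    {"rx":0,"ry":0,"rz":0,"x":0.0016,"y":-0.0122,"z":-0.0027,"claw":255},
    {"rx":0,"ry":0,"rz":0,"x":0.0016,"y":-0.012,"z":-0.0037,"claw":255},
    {"rx":0,"ry":0,"rz":0,"x":0.0016,"y":-0.0116,"z":-0.0048,"claw":255},
    {"rx":0,"ry":0,"rz":0,"x":0.0015,"y":-0.0111,"z":-0.0058,"claw":255},
    {"rx":0,"ry":0,"rz":0,"x":0.0014,"y":-0.0106,"z":-0.0067,"claw":255},
  ],
)

```text
clock: 6.88
eef_pos: [0.5415, -0.1674, 0.1118]
eef_rot: [0.922, 0.059, 0.019, 0.383]
wrist_force: [0.5, 1.3, 0.7]
grip_width: -0.0002
```

Request:
move_arm(
  deltas=[
    {"rx":0,"ry":0,"rz":0,"x":0.0013,"y":-0.01,"z":-0.0076,"claw":255},
    {"rx":0,"ry":0,"rz":0,"x":0.0012,"y":-0.0092,"z":-0.0085,"claw":255},
    {"rx":0.0865,"ry":0.0115,"rz":0,"x":0.0008,"y":-0.006,"z":-0.0105,"claw":255},
    {"rx":0.0865,"ry":0.0115,"rz":0,"x":0.0007,"y":-0.0051,"z":-0.011,"claw":255},
    {"rx":0.0865,"ry":0.0115,"rz":0,"x":0.0006,"y":-0.0042,"z":-0.0114,"claw":255},
  ],
)

```text
clock: 7.3
eef_pos: [0.5462, -0.201, 0.0626]
eef_rot: [0.964, 0.063, 0.011, 0.257]
wrist_force: [-0.7, 0.6, 0.5]
grip_width: 0.0
```

```bash
python3 st.py
```

```text
scene [168.5 207.9] 0.63 theta 2.62 err px 3.4
side [267.  133.1] 0.59 theta 2.66 err px 0.4
7.5 [ 0.5454 -0.2016  0.063 ] [-0.  -0.3 -0.1]
```

Request:
move_arm(
  deltas=[
    {"rx":0.0865,"ry":0.0115,"rz":0,"x":0.0004,"y":-0.0032,"z":-0.0118,"claw":255},
    {"rx":0.0865,"ry":0.0115,"rz":0,"x":0.0003,"y":-0.0022,"z":-0.012,"claw":255},
    {"rx":0.0865,"ry":0.0115,"rz":0,"x":0.0002,"y":-0.0011,"z":-0.0122,"claw":255},
    {"rx":0.0865,"ry":0.0115,"rz":0,"x":0,"y":0,"z":-0.012,"claw":255},
    {"rx":0,"ry":0,"rz":0,"x":0,"y":0,"z":0,"claw":255},
  ],
)

```text
clock: 7.92
eef_pos: [0.5459, -0.2082, 0.0137]
eef_rot: [0.994, 0.065, -0.002, 0.087]
wrist_force: [0.0, -0.2, -0.3]
grip_width: -0.0001
```

Request:
move_arm(
  deltas=[
    {"rx":0.0865,"ry":0.0115,"rz":0,"x":0,"y":0.001,"z":-0.006,"claw":255},
    {"rx":0.06,"ry":0.008,"rz":0,"x":0,"y":0.001,"z":-0.005,"claw":255},
    {"rx":0,"ry":0,"rz":0,"x":0,"y":0,"z":-0.004,"claw":255},
    {"rx":0,"ry":0,"rz":0,"x":0,"y":0,"z":0,"claw":255},
  ],
)

```text
clock: 8.25
eef_pos: [0.5462, -0.2048, -0.0007]
eef_rot: [0.998, 0.067, -0.006, 0.016]
wrist_force: [-0.9, 0.8, 0.1]
grip_width: 0.0
```

```bash
python3 st.py
```

```text
scene [165.1 234.1] 0.81 theta 3.08 err px 3.9
side [263.7 151.1] 0.82 theta 3.2 err px 2.1
8.45 [ 0.5469 -0.2042  0.0006] [-0.   0.4  0.1]
```

Creep down in 2 mm steps until the pages push back.

Request:
move_arm(
  deltas=[
    {"rx":0,"ry":0,"rz":0,"x":0,"y":0,"z":-0.002,"claw":255},
    {"rx":0,"ry":0,"rz":0,"x":0,"y":0,"z":-0.002,"claw":255},
    {"rx":0,"ry":0,"rz":0,"x":0,"y":0,"z":0,"claw":255},
  ],
)

```text
clock: 8.7
eef_pos: [0.5468, -0.2047, -0.0038]
eef_rot: [0.998, 0.067, -0.005, 0.014]
wrist_force: [-0.1, 0.4, 0.1]
grip_width: 0.0002
```

Request:
move_arm(
  deltas=[
    {"rx":0,"ry":0,"rz":0,"x":0,"y":0,"z":-0.002,"claw":255},
    {"rx":0,"ry":0,"rz":0,"x":0,"y":0,"z":0,"claw":255},
  ],
)

```text
clock: 8.87
eef_pos: [0.5468, -0.205, -0.0059]
eef_rot: [0.998, 0.067, -0.005, 0.014]
wrist_force: [0.3, 1.5, 0.6]
grip_width: -0.0002
```

Request:
move_arm(
  deltas=[
    {"rx":0,"ry":0,"rz":0,"x":0,"y":0,"z":-0.0015,"claw":255},
    {"rx":0,"ry":0,"rz":0,"x":0,"y":0,"z":0,"claw":255},
  ],
)

```text
clock: 9.03
eef_pos: [0.547, -0.2051, -0.0062]
eef_rot: [0.998, 0.067, -0.005, 0.014]
wrist_force: [-2.3, 2.7, 5.4]
grip_width: -0.0002
```

Request:
move_arm(
  deltas=[
    {"rx":0,"ry":0,"rz":0,"x":0,"y":0,"z":-0.001,"claw":255},
    {"rx":0,"ry":0,"rz":0,"x":0,"y":0,"z":0,"claw":255},
  ],
)

```text
clock: 9.2
eef_pos: [0.5471, -0.2052, -0.0064]
eef_rot: [0.998, 0.067, -0.005, 0.014]
wrist_force: [-5.4, 1.9, 11.0]
grip_width: -0.0002
```

```bash
python3 st.py; python3 - <<'E'
from h import *
a=cv2.imread("pics/last_scene.png")[140:300,90:250]; b=cv2.imread("pics/last_side.png")[100:260,190:350]
cv2.imwrite("pics/p6.png",cv2.resize(np.hstack([a,b]),(800,400),interpolation=2))
E
```

```text
scene [166.1 234.9] 0.63 theta 3.1 err px 3.0
side [264.1 148. ] 0.77 theta 3.13 err px 1.8
9.4 [ 0.547  -0.2051 -0.0064] [-5.4  3.4 10.8]
```

View pics/p6.png

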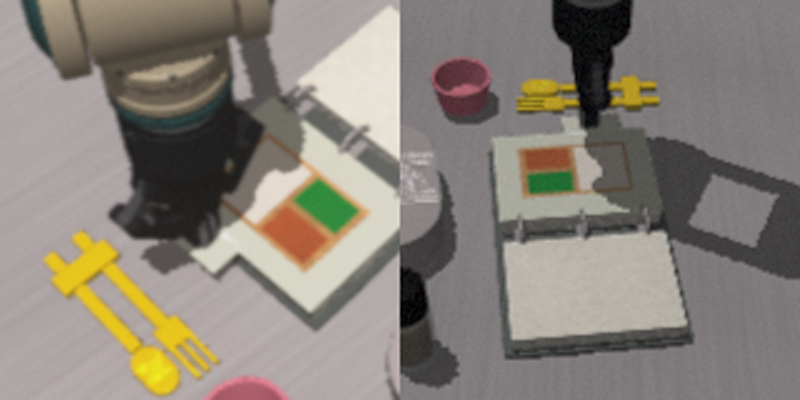

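Request:
move_arm(
  deltas=[
    {"rx":0,"ry":0,"rz":0,"x":0,"y":0,"z":0.01,"claw":255},
    {"rx":0,"ry":0,"rz":0,"x":0,"y":0,"z":0.03,"claw":255},
    {"rx":0,"ry":0,"rz":0,"x":0,"y":0,"z":0.04,"claw":255},
    {"rx":0,"ry":0,"rz":0,"x":0,"y":0,"z":0.04,"claw":255},
    {"rx":0,"ry":0,"rz":0,"x":-0.03,"y":0,"z":0.02,"claw":255},
  ],
)

```text
clock: 9.82
eef_pos: [0.5207, -0.2058, 0.1377]
eef_rot: [0.998, 0.067, -0.001, 0.016]
wrist_force: [0.8, -0.8, 1.5]
grip_width: 0.0
```

Request:
move_arm(
  deltas=[
    {"rx":0,"ry":0,"rz":0,"x":-0.04,"y":0,"z":0,"claw":255},
    {"rx":0,"ry":0,"rz":0,"x":-0.04,"y":0,"z":0,"claw":255},
    {"rx":0,"ry":0,"rz":0,"x":-0.03,"y":0,"z":0,"claw":255},
    {"rx":0,"ry":0,"rz":0,"x":0,"y":0,"z":0,"claw":255},
    {"rx":0,"ry":0,"rz":0,"x":0,"y":0,"z":0,"claw":255},
  ],
)

```text
clock: 10.23
eef_pos: [0.4061, -0.2053, 0.1326]
eef_rot: [0.998, 0.066, -0.005, 0.014]
wrist_force: [-0.1, -0.3, 0.4]
grip_width: 0.0001
```

```bash
python3 st.py; python3 - <<'E'
from h import *
from plan import P
a=cv2.imread("pics/last_scene.png"); b=cv2.imread("pics/last_side.png")
for c,im in(("scene",a),("side",b)):
  for th,col in((3.1416,(0,0,255)),(3.05,(255,0,0))):
    L=frame(*P,th)[1]; q=np.array([proj(c,L(u,r)) for u,r in((-.055,.155),(.005,.155),(.08,.13),(-.08,.13))]); print(c,th,q.round(1).tolist())
cv2.imwrite("pics/p7.png",cv2.resize(np.hstack([a[140:300,90:250],b[100:260,190:350]]),(800,400),interpolation=2))
for n in("tin","cup","cutlery","jar"): print(n,[(c,np.round(r["uv"],1).tolist()) for c in("scene","side") for r in spot_point(n,c)[:1]])
E
```

```text
scene [166.6 234.6] 0.62 theta 3.1 err px 2.5
side [262.2 148.1] 0.74 theta 3.14 err px 3.7
10.4333 [ 0.4077 -0.2051  0.1321] [-0.7  0.3  0.2]
scene 3.1416 [[153.7, 231.1], [175.5, 249.9], [214.4, 265.4], [154.9, 215.2]]
scene 3.05 [[152.7, 226.9], [174.8, 245.8], [214.2, 262.1], [154.1, 211.6]]
side 3.1416 [[276.4, 144.6], [254.1, 146.2], [226.5, 154.6], [287.1, 150.2]]
side 3.05 [[276.6, 140.7], [254.1, 142.3], [226.3, 151.4], [287.5, 147.0]]
tin [('scene', [287.0, 276.5]), ('side', [187.9, 183.2])]
cup [('scene', [192.1, 314.8]), ('side', [213.6, 140.3])]
cutlery [('scene', [140.5, 267.5]), ('side', [264.3, 143.4])]
jar [('side', [194.9, 240.3])]
```

View pics/p7.png

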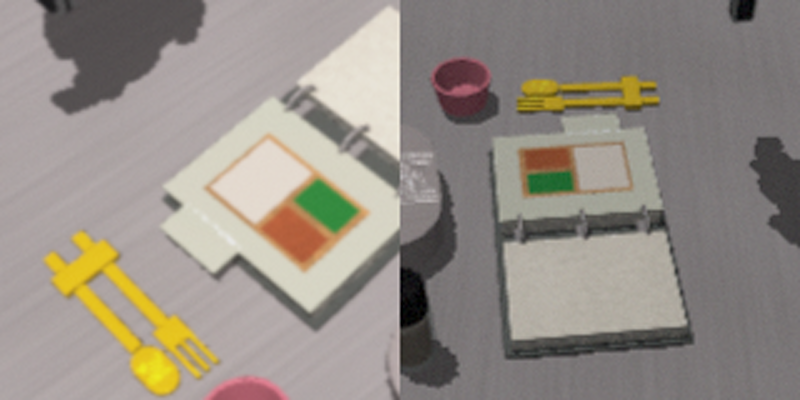

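```bash
python3 -c "
from workcell import workorder; print(workorder.finish_job())"
```

```text
the job is handed in; nothing more can be done
None
```

I pushed the divider leaf over the spine by its tab with the shut fingertips, pressed it flat on the other side, and handed the job in. No verdict was given.

- **First try missed:** the first approach passed over the tab without touching it. In the scene and wrist pictures the fingers ended about 34 mm short of the stated TCP. I allowed for that and went in again under the tab.
- **Leaf:** it tracked from about 0.55 rad past upright. At the end the fingers stalled at about 11 N, with the page stack pushing back.
- **Final check, leaf:** the tab corners I checked match the flat position (3.14 rad) to about 1 px in both cameras. The network's own estimates gave 3.10 and 3.14 rad, with errors of 2.5 to 3.7 px.
- **Final check, other things:** the fork and spoon set and the cup look untouched in the last picture. Network positions for the tin and cup moved at most about 3 px. The cutlery's side-view position differs by 6 px, but the scene view of it is unchanged. The jar was found only in the side view, within 1 px.
- **Hand:** it is clear of everything, with wrist force near zero. The robot clock read about 10.4 s at the last check.

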